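# Set the core and offer up the upper half of a casting mould

## Robot

A 6-joint arm with a two-finger parallel gripper is mounted at the origin on a cart in front of the work surface, level with it; the furniture and walls round the work are solid. World frame = base frame: x ahead of the robot, y to its left, z up, the work surface at z = 0. Lengths are in m, angles in rad, forces in N, time in s.
With the tool pointing down it reaches from about 0.3 to 0.85 m from the base axis. Payload 5.4 kg.
Tool frame: the origin (TCP) lies on the centre line of the jaws, within the pads' length; the fingertips stand 19 mm ahead of it and the grasp point (between the pads) is the TCP; z points along the fingers, y is the line along which they close (so a half turn about z gives the same grasp; the last joint's range is limited). The gripper opens to 85 mm and grips with 20 to 120 N. Pads are 22 mm wide; open, the fingers measure 114 mm over their backs; the gripper's body (76 mm by 85 mm) begins 54 mm behind the grasp point. The pads swing forward as they close: fully open they stand 13 mm farther back than shut.
Start: joints at [1.004, 0.158, 1.597, -0, 1.386, -0.21], TCP at [0.201, 0.539, 0.25] pointing down, gripper open.
Joint ranges: [-2.91, 2.91], [-0.94, 2.29], [0.18, 2.7], [-1.29, 4.43], [0.17, 2.64], [-3, 3]. Speed limits (rad/s): [2.57, 2.57, 3.14, 3.14, 3.14, 3.14].

## Interface

Orientations are given as a rotation vector (axis times angle).
In Python, from bench import * gives the robot as it stands.
- The arm moves only by the shell command python3 -m crank 'ROWS' [OPENING]. ROWS is text: rows parted by semicolons, each of 4 numbers parted by spaces: the shift along the tool's x, y, z each as a share of 100 cm, from -1 to 1, then the turn about the tool's z as a share of 180 degrees, from -1 to 1. In form: tx ty tz spin; .... A call has 1 to 10 rows; each row shifts and turns the commanded pose from where the row before left it, along the tool's axes as they then stand; what a row does not reach is not made up. A row lasts 1/10 s, in which the tool goes at most 50 mm and 8.59 degrees, less where a joint would pass 70% of its speed; a pose out of reach is approached as far as the arm can. A call with a number of a shift or a turn outside -1 to 1 is refused whole. A call with a gripper value outside its range is refused whole. OPENING is the closure, from 0 (fully open) to 1 (shut), set as the call begins (- or left out, the last holds). The fingers move at their own pace and stop on an object; the grip force is fixed at half the most. Time passes only in rows, so rows that do not move let the fingers close. It gives the time, the measured TCP pose, the force, the opening and the grip force at its end, in the units of the state.
- observe(): the state, without advancing time (a new reading comes with each control period).
- read_camera(name): name is "side" or "top" or "wrist"; returns a dict with "frame" (420x560x3 uint8, red, green, blue), "fx", "fy", "cx", "cy" (pixels), "k1" (the pictures are not rectified: a ray, as slopes to the right and down, at radius r is drawn at 1 + k1 r^2 times it, then the intrinsics apply), "eye" and "attitude" of the camera in the world; the wrist camera has in their place "mount" (4x4, takes a point from camera to tool coordinates, whose origin is the TCP and whose axes are the flange's). Camera axes: x right, y up, looking along -z (the intrinsics and any distortion apply to the point x, -y, -z); pixel columns grow to the right and rows downward; lengths in m; the calibration is good to about 2 mm. A picture is of the moment at which its call begins: read the wrist's pose just before it. There is no depth.
- finish_job(): hands the job in; it is judged then, once.
Trained networks look in the newest picture that a camera, given by its name, has taken for a name from the list of things; names that differ only in an ending like _2 or _b are one class to them, and where a whole thing is asked for, a point or a joint stands for the part that bears it (a point fixed in the world has none). Each returns a list of dicts, best first, with "p" (0 to 1); they miss things now and then, are a little off and sometimes report something else, mostly with a low value. They report only what shows in the picture. A call takes as long as a camera call.
- regions_of(thing, camera): "pixels" (420x560 bool, what is visible of it) and "extent" ([left, top, width, height] in pixels, round what is visible of it).
The state is a dict: "clock": time; "joints": joint angles; "joint_vel": joint speeds; "tau": joint torques, N m; "tcp_pos": TCP position; "tool_rot": TCP orientation; "force": force on the tool from outside, world axes, zero at the start; "torque": the same for the moment, N m; "opening": opening from 0.0 (shut) to 1.0 (fully open); "gripper_force": force on a finger pad.
Only numpy, scipy, OpenCV 4.12 (cv2) and the standard library are available. Lean on these libraries where they do the work, as an engineer would, in place of code of your own. Each camera call takes 0.05 s, during which the arm holds its last target. There are 200 camera calls.

## Task

Stand the loose aluminium core upright and fully home in the round socket in the middle of the lower half of the plaster mould and let go of it. Then take the upper half by its wooden handle, carry it over the jars and the bottle without disturbing them, and hold it level over the lower half, in line so that each brass guide pin stands right under one of its two end holes (either way round), about a centimetre above the pin tips. Finish while still holding it there, and never let it touch the lower half or the core: the faces are freshly waxed, and I want to look through the gap before we close the mould.

Things in the scene. Friction and masses are not known exactly. Their poses are not given: they have to be found in the camera images.
- mould_lower: lower mould half, fixed: white plaster in a wooden frame 120 (x) x 186 (y) mm, 40 mm high, on a 134 x 200 mm base; origin: centre of underside. In its face a round cavity 84 mm wide, 14 mm deep; in that floor's middle the core socket, 26 mm wide, 16 mm deep, chamfered, bottom 10 mm up. Two pointed brass guide pins, 10 mm thick, at its y = +74 and -74 mm, tips 76 mm up
- core_print (a point): centre of the bottom of the core socket in the lower half, where the core's foot comes to rest
- pin_a (a point): tip of the guide pin at the lower half's y = +74 mm
- pin_b (a point): tip of the guide pin at the lower half's y = -74 mm
- core: loose turned aluminium core, plain cylinder 24 mm in diameter, 62 mm long, edges chamfered 2 mm, about 75 g; starts upright on the table; origin at the centre of its foot, z up. Seated, its top stands 72 mm above the table
- mould_upper: upper mould half: loose plywood board 120 (x) x 186 (y) x 16 mm, about 0.35 kg, balanced at its middle, flat on the table; origin: centre of underside. Middle hole 30 mm wide for the core; two brass-rimmed through holes 14 mm wide at its y = +74 and -74 mm. On top a dark wooden bridge handle on two posts; beside it a metal pour funnel 10 mm high
- handle (a point): centre of the handle bar of the upper half, 46 mm above its underside: grip here, fingers closing along its x. The bar runs along its y, 124 mm long, 22 mm wide, 20 mm high, with 20 mm of free space between board and bar; the posts stand 41 to 55 mm either side of the middle
- hole_a (a point): centre of the lower mouth of the upper half's end hole at its y = +74 mm
- hole_b (a point): centre of the lower mouth of the upper half's end hole at its y = -74 mm
- jar_red: bystander, loose: pigment jar with red paint and black cap, 51 mm wide, 75 mm tall; origin under its centre
- jar_blue: bystander, loose: pigment jar with blue paint and black cap, 51 mm wide, 75 mm tall; origin under its centre
- bottle: bystander, loose: white glue bottle with orange nozzle, 47 x 64 mm, 186 mm tall; origin under its centre. It and the jars stand between the two mould halves

How it is judged:
On the way, in this order (a step that is already met when the one before it is completed fails the run):
1. the core stands fully home in its socket, let go (horizontal distance between core and core_print below 0.004 m and z of core in the frame of mould_lower below 0.013 m and angle between core's own z axis and vertical below 0.08 rad and contact force between the fingers and core below 0.1 N), for 0.3 s.
2. the upper half is lifted off the table by the gripper (height (world z) of mould_upper above 0.06 m and contact force between the fingers and mould_upper above 1 N), for 0.2 s.
At the end, for the whole second after the job is handed in: Gripper holds the upper half still, level within 0.08 rad, each end hole within 5 mm sideways of a pin tip and 3 to 20 mm above it, touching neither lower half nor core; core within 4 mm of the socket centre, foot within 3 mm of its bottom, upright within 0.08 rad (horizontal distance between core and core_print below 0.004 m and z of core in the frame of mould_lower below 0.013 m and angle between each of core, mould_upper's own z axis and vertical below 0.08 rad and z of hole_a in the frame of mould_lower between 0.079 and 0.096 m and z of hole_b in the frame of mould_lower between 0.079 and 0.096 m and ((horizontal distance between hole_a and pin_a below 0.005 m and horizontal distance between hole_b and pin_b below 0.005 m) or (horizontal distance between hole_a and pin_b below 0.005 m and horizontal distance between hole_b and pin_a below 0.005 m)) and contact force between mould_upper and mould_lower below 0.1 N and contact force between mould_upper and core below 0.1 N and contact force between the fingers and mould_upper above 1 N and linear speed of mould_upper below 0.02 m/s); the arm keeps its last pose, push and grip.
It fails at once if the upper half touches the lower half or the core (contact force between mould_upper and mould_lower above 0.5 N or contact force between mould_upper and core above 0.5 N).
It fails at once if a jar or the bottle is shifted by more than 20 mm or knocked over (distance of any of jar_red, jar_blue, bottle from where it was at the start of the episode above 0.02 m or angle between any of jar_red, jar_blue, bottle's own z axis and vertical above 0.3 rad).
It also fails if it takes over 61 s, if anything falls off the work surface, if the arm or the gripper's body presses on something with over 40 N, if the wrist force passes 120 N, or if a joint passes its speed limit or range.

## Working session

There is one attempt and no reset: what is moved stays moved. The work goes in short steps, Python scripts to look and compute and a shell command to move; the robot and the scene stay as the last step left them, time stands still between calls to the robot, and variables do not carry over. Pictures are saved under pics/ and viewed, at most 10 in all, crops included, and the job is handed in when it is done.

```bash
mkdir -p pics
cat > h.py <<'E'
from bench import *
import numpy as np, cv2
from scipy.spatial.transform import Rotation as R
def cam(name):
    s=observe(); c=read_camera(name)
    if name=="wrist":
        T=np.eye(4);T[:3,:3]=R.from_rotvec(s["tool_rot"]).as_matrix();T[:3,3]=s["tcp_pos"]
        M=T@np.array(c["mount"]); c["Rm"]=M[:3,:3];c["o"]=M[:3,3]
    else:
        A=np.array(c["attitude"],float); c["Rm"]=A if A.shape==(3,3) else R.from_rotvec(A).as_matrix(); c["o"]=np.array(c["eye"])
    return c
def ray(c,u,v):
    K=np.array([[c["fx"],0,c["cx"]],[0,c["fy"],c["cy"]],[0,0,1]])
    p=np.array([(u-c["cx"])/c["fx"],(v-c["cy"])/c["fy"]]); q=p.copy()
    for _ in range(20): q=p/(1+c["k1"]*(q@q))
    return c["Rm"]@np.array([q[0],-q[1],-1.])
def onz(c,u,v,z):
    d=ray(c,u,v); return c["o"]+d*(z-c["o"][2])/d[2]
def proj(c,P):
    p=c["Rm"].T@(np.asarray(P)-c["o"]); q=np.array([p[0],-p[1]])/-p[2]
    q=q*(1+c["k1"]*(q@q)); return np.array([c["fx"]*q[0]+c["cx"],c["fy"]*q[1]+c["cy"]])
def save(c,n): cv2.imwrite("pics/"+n,c["frame"][:,:,::-1])
E
python3 - <<'E'
from h import *
s=observe(); print({k:np.round(v,3) for k,v in s.items()})
for n in ["top","side","wrist"]:
    c=cam(n); save(c,n+"0.png"); print(n,c["o"].round(3),c["Rm"].round(2).tolist(),c["fx"],c["k1"])
    for t in ["mould_lower","core","mould_upper","handle","jar_red","jar_blue","bottle","pin_a","hole_a","core_print"]:
        for r in regions_of(t,n)[:2]:
            ys,xs=np.nonzero(r["pixels"]); print(t,round(r["p"],2),r["extent"],xs.mean().round(1),ys.mean().round(1))
a=np.vstack
E
```

```text
{'clock': np.float64(0.0), 'joints': array([ 1.004,  0.159,  1.598, -0.   ,  1.386, -0.21 ]), 'joint_vel': array([-0.   ,  0.   , -0.001,  0.001, -0.002,  0.   ]), 'tau': array([-1.0000e-03, -3.9600e+01, -3.3143e+01, -0.0000e+00,  8.0000e-03,
       -0.0000e+00]), 'tcp_pos': array([0.201, 0.538, 0.249]), 'tool_rot': array([-5.570e-01, -3.091e+00,  3.000e-03]), 'force': array([ 0.059,  0.064, -0.024]), 'torque': array([-0.009, -0.062,  0.028]), 'gripper_force': np.float64(0.0), 'opening': np.float64(1.001)}
top [ 0.416 -0.02   1.072] [[-0.02, 1.0, -0.08], [-1.0, -0.02, 0.01], [0.01, 0.08, 1.0]] 416.8173865292372 -0.054447300426028473
mould_lower 0.7 [336.1, 155.4, 77.1, 56.0] 375.8 182.5
mould_lower 0.24 [199.0, 170.5, 73.8, 50.5] 235.8 196.1
core 0.5 [146.1, 226.5, 19.2, 8.3] 154.5 230.5
mould_upper 0.74 [196.5, 170.3, 78.5, 50.9] 236.0 196.1
handle 0.85 [195.4, 167.1, 79.1, 55.2] 235.7 195.9
jar_blue 0.86 [300.8, 198.1, 18.1, 22.1] 310.4 207.4
bottle 0.8 [298.0, 228.3, 28.0, 20.9] 312.2 237.7
bottle 0.52 [198.1, 170.5, 75.9, 51.5] 235.5 196.2
pin_a 0.72 [336.6, 152.8, 80.4, 57.3] 37
[... 453 characters left out ...]

core 0.31 [232.1, 157.2, 49.9, 52.3] 258.7 184.2
mould_upper 0.72 [236.4, 225.9, 62.1, 61.4] 266.4 258.9
jar_red 0.82 [245.7, 193.0, 23.6, 33.1] 256.5 208.3
jar_red 0.73 [238.6, 225.7, 61.3, 60.3] 266.3 259.0
jar_blue 0.93 [273.2, 190.3, 15.7, 35.1] 282.3 206.5
jar_blue 0.17 [234.3, 225.4, 64.2, 62.4] 266.4 259.0
bottle 0.65 [300.7, 147.2, 21.8, 77.5] 312.5 192.9
pin_a 0.76 [229.9, 160.1, 56.1, 48.5] 258.5 183.5
pin_a 0.42 [300.9, 150.5, 20.8, 73.3] 312.6 192.7
hole_a 0.84 [236.6, 223.7, 62.1, 66.9] 266.4 259.0
core_print 0.64 [232.1, 160.7, 52.7, 48.6] 258.3 183.7
wrist [0.137 0.562 0.374] [[0.35, -0.9, -0.25], [0.94, 0.34, 0.1], [-0.0, -0.27, 0.96]] 327.63232775741074 -0.05766017097775172
```

Run:
```python
import cv2
a=cv2.imread("pics/top0.png")[130:270,130:430]; a=cv2.resize(a,None,fx=2.6,fy=2.6,interpolation=cv2.INTER_CUBIC)
b=cv2.imread("pics/side0.png")[130:340,200:360]; b=cv2.resize(b,None,fx=2.6,fy=2.6,interpolation=cv2.INTER_CUBIC)
cv2.imwrite("pics/ta.png",a); cv2.imwrite("pics/sb.png",b)
```

```text
(no output)
```

View pics/ta.png

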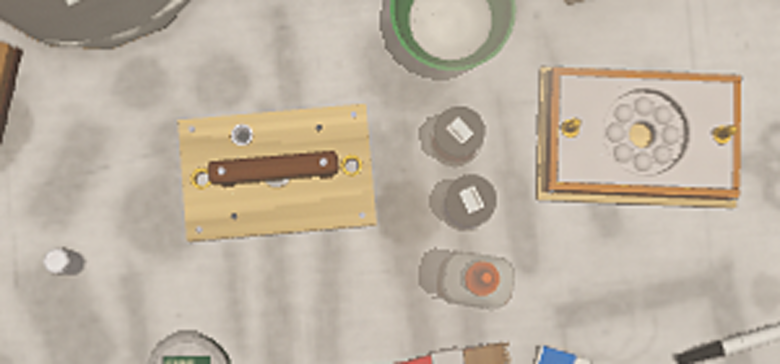

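View pics/sb.png

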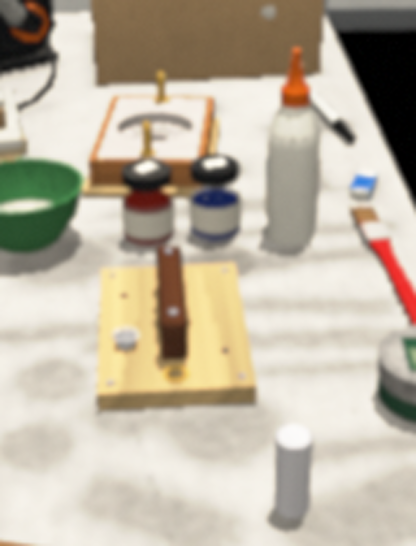

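Run:
```python
from h import *
c=cam("top"); f=lambda x,y,z:print(x,y,onz(c,130+x/2.6,130+y/2.6,z).round(3))
f(52,260,.062); 
for p in [(180,121),(365,105),(376,226),(189,241)]: f(*p,.016)
f(200,179,.016);f(351,165,.016);f(273,167,.056)
for p in [(553,67),(742,75),(739,205),(551,187)]: f(*p,.04)
f(570,127,.076);f(722,134,.076)
f(462,130,.075);f(474,199,.075);f(484,278,.186);f(465,290,0.12)
d=cam("side"); g=lambda x,y,z:print('s',x,y,onz(d,200+x/2.6,130+y/2.6,z).round(3))
g(295,436,.062); g(173,313,.056); g(148,175,.075);g(215,170,.075);g(297,50,.186);g(147,124,.076);g(160,74,.076)
```

```text
52 260 [0.463 0.289 0.062]
180 121 [0.6   0.176 0.016]
365 105 [ 0.612 -0.006  0.016]
376 226 [ 0.492 -0.015  0.016]
189 241 [0.481 0.168 0.016]
200 179 [0.542 0.157 0.016]
351 165 [0.552 0.009 0.016]
273 167 [0.547 0.081 0.056]
553 67 [ 0.641 -0.19   0.04 ]
742 75 [ 0.629 -0.374  0.04 ]
739 205 [ 0.502 -0.365  0.04 ]
551 187 [ 0.524 -0.183  0.04 ]
570 127 [ 0.576 -0.197  0.076]
722 134 [ 0.566 -0.34   0.076]
462 130 [ 0.575 -0.097  0.075]
474 199 [ 0.511 -0.106  0.075]
484 278 [ 0.435 -0.103  0.186]
465 290 [ 0.426 -0.092  0.12 ]
s 295 436 [0.465 0.291 0.062]
s 173 313 [0.547 0.134 0.056]
s 148 175 [ 0.574 -0.073  0.075]
s 215 170 [ 0.512 -0.082  0.075]
s 297 50 [ 0.437 -0.097  0.186]
s 147 124 [ 0.581 -0.192  0.076]
s 160 74 [ 0.573 -0.339  0.076]
```

```bash
cat >> h.py <<'E'
def yaw(s=None):
    s=s or observe(); y=R.from_rotvec(s["tool_rot"]).as_matrix()[:,1]; return np.degrees(np.arctan2(y[1],y[0]))
def go(p,s=None):
    s=s or observe(); M=R.from_rotvec(s["tool_rot"]).as_matrix(); print("t",round(s["clock"],2),"tcp",np.round(s["tcp_pos"],4),"yaw",yaw(s).round(2),"need tool shift",(M.T@(np.array(p)-s["tcp_pos"])).round(4), "F",np.round(s["force"],1),"op",round(float(s["opening"]),3),"gf",round(float(s["gripper_force"]),1))
E
python3 -m crank '0 0 0 .0477;0 0 0 .0477;0 0 0 .0477;0 0 0 .0477;0 0 0 .0477;0 0 0 .0477;0 0 0 .0477;0 0 0 .0477;0 0 0 0.005;0 0 0 0'
python3 -c "
from h import *
go([.464,.29,.2])"
```

```text
clock: 2.75
tcp_pos: [0.2008, 0.5388, 0.2503]
tool_rot: [-2.219, -2.224, 0.0]
force: [-0.7, -0.1, -0.4]
opening: 0.999
gripper_force: 0.0
t 2.75 tcp [0.2008 0.5388 0.2503] yaw 0.13 need tool shift [-0.2494  0.2626  0.0503] F [-0.7 -0.1 -0.4] op 0.999 gf 0.0
```

```bash
python3 -m crank '-.031 .033 .006 0;-.031 .033 .006 0;-.031 .033 .006 0;-.031 .033 .006 0;-.031 .033 .006 0;-.031 .033 .006 0;-.031 .033 .006 0;-.031 .031 .006 0;0 0 0 0;0 0 0 0'
python3 - <<'E'
from h import *
go([.464,.29,.2]); c=cam("wrist"); save(c,"w1.png")
for P in [(.464,.29,0),(.464,.29,.062)]: print(proj(c,P))
for r in regions_of("core","wrist")[:2]:
    ys,xs=np.nonzero(r["pixels"]); print(r["p"],r["extent"],xs.mean(),ys.mean())
E
```

```text
clock: 3.75
tcp_pos: [0.463, 0.2901, 0.2021]
tool_rot: [-2.222, -2.22, 0.001]
force: [0.1, 0.3, 0.5]
opening: 1.005
gripper_force: 0.0
t 3.75 tcp [0.463  0.2901 0.2021] yaw -0.04 need tool shift [-0.0001  0.001   0.0021] F [0.1 0.3 0.5] op 1.005 gf 0.0
[277.86718795 183.61108642]
[278.06407533 198.90323343]
0.8 [263.8, 175.7, 27.1, 38.2] 277.57109826589596 194.52601156069363
```

View pics/w1.png

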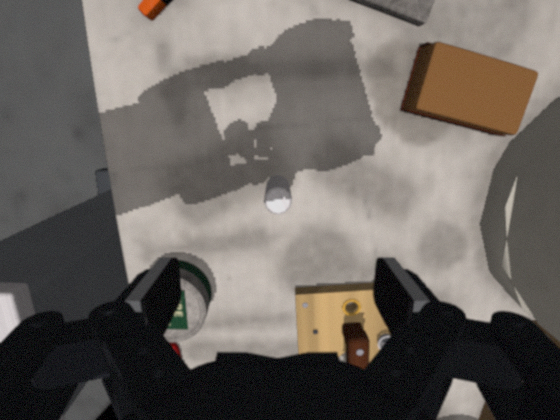

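```bash
python3 -m crank '0 0 .04 0;0 0 .04 0;0 0 .04 0;-.001 .001 .036 0;0 0 0 0;0 0 0 0' .35
python3 -m crank '0 0 0 0;0 0 0 0;0 0 0 0;0 0 0 0;0 0 0 0;0 0 0 0;0 0 0 0;0 0 0 0' 1
python3 -m crank '0 0 -.04 0;0 0 -.04 0;0 0 -.04 0;0 0 -.02 0;0 0 0 0'
python3 - <<'E'
from h import *
go([.571,-.268,.2]); c=cam("wrist"); save(c,"w2.png"); s=observe(); p=np.array(s["tcp_pos"])
for z in(.017,-.045): print(proj(c,p+[0,0,z]))
for r in regions_of("core","wrist")[:2]:
    ys,xs=np.nonzero(r["pixels"]); print(r["p"],r["extent"],xs.mean(),ys.mean())
E
```

```text
clock: 4.45
tcp_pos: [0.4632, 0.2906, 0.0469]
tool_rot: [-2.22, -2.223, 0.0]
force: [0.5, 0.5, 1.2]
opening: 0.649
gripper_force: 0.0
clock: 5.25
tcp_pos: [0.4654, 0.2905, 0.0489]
tool_rot: [2.221, 2.22, 0.006]
force: [-1.1, 0.1, 6.7]
opening: 0.262
gripper_force: 58.5
clock: 5.75
tcp_pos: [0.4664, 0.2906, 0.1915]
tool_rot: [2.219, 2.218, 0.014]
force: [0.9, 0.3, -1.9]
opening: 0.263
gripper_force: 58.9
t 5.75 tcp [0.4664 0.2906 0.1915] yaw -0.03 need tool shift [-0.5586  0.1049 -0.0093] F [ 0.9  0.3 -1.9] op 0.263 gf 58.9
[273.21059636 301.26676711]
[273.30985735 241.10580066]
```

```bash
python3 -m crank '-.043 .025 0 0;-.043 .025 0 0;-.043 .025 0 0;-.043 .025 0 0;-.049 0 0 0;-.049 0 0 0;-.049 0 0 0;-.049 0 0 0;-.049 0 0 0;-.049 0 0 0'
python3 -m crank '-.045 0 0 0;-.046 0 0 0;0 0 0 0;0 0 0 0;0 0 0 0'
python3 - <<'E'
from h import *
go([.571,-.268,.2]); c=cam("wrist"); save(c,"w2.png"); s=observe(); p=np.array(s["tcp_pos"])
for z in(.017,-.045): print(proj(c,p+[0,0,z]))
for t in ["core","mould_lower"]:
  for r in regions_of(t,"wrist")[:2]:
    ys,xs=np.nonzero(r["pixels"]); print(t,r["p"],r["extent"],xs.mean(),ys.mean())
E
```

```text
clock: 6.85
tcp_pos: [0.5619, -0.1778, 0.1838]
tool_rot: [-2.219, -2.218, 0.001]
force: [0.5, 0.9, -0.9]
opening: 0.263
gripper_force: 59.1
clock: 7.35
tcp_pos: [0.5628, -0.266, 0.1846]
tool_rot: [-2.219, -2.219, 0.0]
force: [0.1, 0.3, -1.5]
opening: 0.259
gripper_force: 59.1
t 7.35 tcp [ 0.5628 -0.266   0.1846] yaw 0.01 need tool shift [-0.002   0.0082 -0.0154] F [ 0.1  0.3 -1.5] op 0.259 gf 59.1
[277.36303703 304.41031409]
[277.41058691 241.95912396]
core 0.68 [249.4, 225.4, 57.4, 101.8] 276.1407267380802 278.7485822306238
core 0.18 [265.0, 0.0, 52.8, 16.9] 292.231778425656 6.852769679300292
mould_lower 0.69 [216.2, 83.0, 159.1, 201.9] 295.3898276228985 167.70857629282827
```

View pics/w2.png

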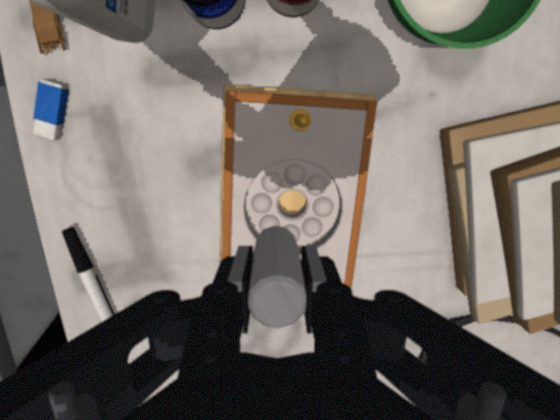

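Run:
```python
from h import *
import cv2
c=cam("wrist"); im=c["frame"]; hsv=cv2.cvtColor(im,cv2.COLOR_RGB2HSV)
def blob(im,box,lo,hi):
    x0,y0,x1,y1=box; m=cv2.inRange(cv2.cvtColor(im,cv2.COLOR_RGB2HSV)[y0:y1,x0:x1],lo,hi)
    n,l,st,ce=cv2.connectedComponentsWithStats(m); i=1+np.argmax(st[1:,4]); return ce[i]+[x0,y0],st[i]
a,st=blob(im,(270,180,320,226),(12,60,60),(32,255,255)); print("socket",a,st,onz(c,*a,.010),onz(c,*a,.026))
b,st=blob(im,(285,105,315,140),(12,100,40),(32,255,255)); print("pin",b,st,onz(c,*b,.076))
t=cam("top"); save(t,"t2.png")
s=observe(); go([.571,-.268,.2],s)
big=cv2.resize(im[75:335,200:400],None,fx=2.3*1.3,fy=2.3,interpolation=cv2.INTER_CUBIC) if 0 else cv2.resize(im[75:275,200:400],None,fx=3,fy=3,interpolation=cv2.INTER_CUBIC)
cv2.imwrite("pics/w3.png",big[:,:,::-1])
```

```text
socket [290.66542056 201.10280374] [  7   9  28  25 535] [ 0.57648088 -0.2772213   0.01      ] [ 0.5757905  -0.27297853  0.026     ]
pin [298.76203209 119.40106952] [  3   4  22  22 374] [ 0.57863946 -0.20112446  0.076     ]
t 7.6 tcp [ 0.5636 -0.2663  0.1862] yaw 0.05 need tool shift [-0.0017  0.0074 -0.0138] F [-0.9 -0.2 -0.2] op 0.263 gf 59.1
```

View pics/w3.png

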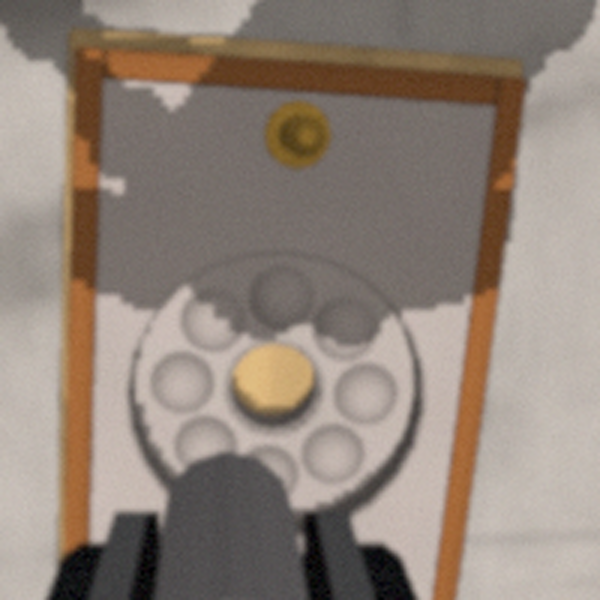

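Run:
```python
from h import *
c=cam("wrist"); f=lambda n,x,y,z:print(n,onz(c,200+x/3,75+y/3,z).round(4))
f("mouth L",232,384,.026);f("mouth R",317,384,.026);f("mouth top",275,342,.026);f("mouth bot",275,423,.026)
f("cav top",283,250,.04);f("cav L",130,385,.04);f("cav R",421,385,.04)
f("tip",306,137,.076);f("collar",297,134,.04)
f("frame TL",75,46,.04);f("TR",523,75,.04)
f("frame L300",66,450,.04);f("R",468,450,.04)
f("in L",95,450,.04);f("in TL",103,80,.04);f("in TR",497,102,.04);f("in R",452,450,.04)
t=cam("top"); g=lambda n,x,y,z:print(n,onz(t,x,y,z).round(4))
d=cam("side")
hs=cv2.cvtColor(t["frame"],cv2.COLOR_RGB2HSV)
big=cv2.resize(t["frame"][145:225,325:425],None,fx=6,fy=6,interpolation=cv2.INTER_CUBIC)
b2=cv2.resize(d["frame"][150:215,220:300],None,fx=6,fy=6,interpolation=cv2.INTER_CUBIC)[:390]
cv2.imwrite("pics/t3.png",big[:,:,::-1])
s=observe();print(s["tcp_pos"],s["tool_rot"])
```

```text
mouth L [ 0.5641 -0.2754  0.026 ]
mouth R [ 0.5896 -0.2754  0.026 ]
mouth top [ 0.5768 -0.2625  0.026 ]
mouth bot [ 0.5771 -0.2877  0.026 ]
cav top [ 0.5781 -0.2334  0.04  ]
cav L [ 0.535  -0.2719  0.04  ]
cav R [ 0.618  -0.2719  0.04  ]
tip [ 0.5812 -0.2025  0.076 ]
collar [ 0.5814 -0.2024  0.04  ]
frame TL [ 0.5229 -0.1798  0.04  ]
TR [ 0.6411 -0.1869  0.04  ]
frame L300 [ 0.5157 -0.2915  0.04  ]
R [ 0.6328 -0.2916  0.04  ]
in L [ 0.5242 -0.2915  0.04  ]
in TL [ 0.53   -0.1884  0.04  ]
in TR [ 0.6346 -0.1939  0.04  ]
in R [ 0.6282 -0.2916  0.04  ]
[ 0.56353127 -0.2669804   0.18642255] [2.22120460e+00 2.22145975e+00 2.79479735e-05]
```

View pics/t3.png

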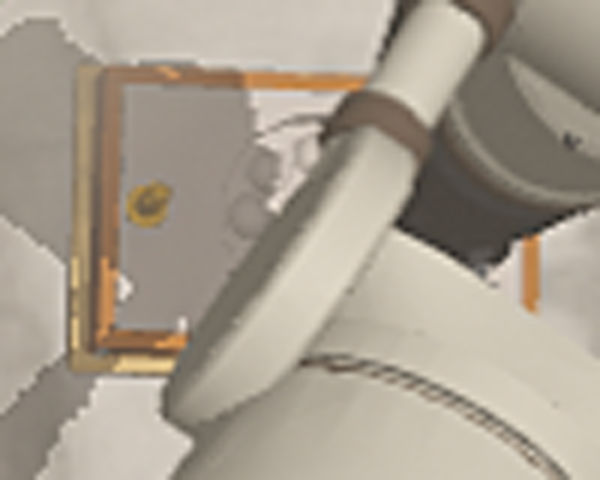

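```bash
python3 -m crank '0 0 0 .0477;0 0 0 .0477;0 0 0 .0477;0 0 0 .0477;0 0 0 .0477;0 0 0 .0477;0 0 0 .0477;0 0 0 .0477;0 0 0 .0477;0 0 0 .0477'
python3 -m crank '0 0 0 .023;0 0 0 0;0 0 0 0'
python3 - <<'E'
from h import *
s=observe();print(np.round(s["joints"],2))
go([.577,-.272,.186]); c=cam("wrist"); save(c,"w4.png")
q=proj(c,(.577,-.272,.026)); print(q,proj(c,(.581,-.199,.076)))
x,y=[int(v) for v in np.clip(q-100,0,[360,220])]; print(x,y)
big=cv2.resize(c["frame"][y:y+200,x:x+200],None,fx=3,fy=3,interpolation=cv2.INTER_CUBIC); cv2.imwrite("pics/w5.png",big[:,:,::-1])
E
```

```text
clock: 8.75
tcp_pos: [0.5635, -0.2673, 0.1864]
tool_rot: [3.14, 0.103, 0.0]
force: [-0.9, -0.2, -0.4]
opening: 0.257
gripper_force: 59.1
clock: 9.05
tcp_pos: [0.5635, -0.2673, 0.1864]
tool_rot: [3.141, 0.002, 0.0]
force: [-0.1, 1.3, -0.2]
opening: 0.258
gripper_force: 59.1
[-0.64  0.33  1.52 -0.    1.29  0.93]
t 9.05 tcp [ 0.5635 -0.2673  0.1864] yaw -89.91 need tool shift [0.0135 0.0047 0.0004] F [-0.1  1.3 -0.2] op 0.258 gf 59.1
[281.6616141  178.83242774] [183.30890241 186.61701876]
181 78
```

View pics/w5.png

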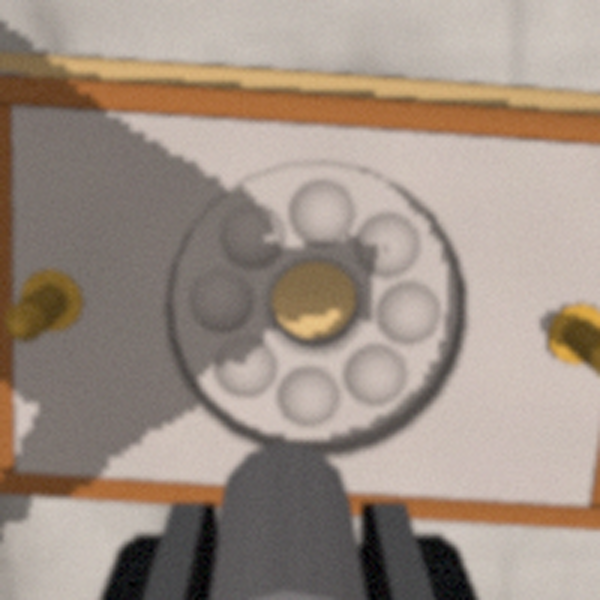

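Run:
```python
from h import *
c=cam("wrist"); f=lambda n,x,y,z:print(n,onz(c,181+x/3,78+y/3,z).round(4))
f("mouth L",270,302,.026);f("mouth R",360,302,.026);f("mouth top",314,257,.026);f("mouth bot",314,345,.026)
f("cav L",167,308,.04);f("cav R",465,308,.04);f("cav top",316,160,.04);f("cav bot",316,454,.04)
f("collA",50,301,.04);f("tipA",21,322,.076)
s=observe();p=np.array(s["tcp_pos"])
for off in (-.003,0,.003):
  P=[p+[off+.012*np.cos(a),.012*np.sin(a),-.0469] for a in np.linspace(0,6.28,60)]; q=np.array([proj(c,x) for x in P]); print(off,q.min(0),q.max(0))
g=c["frame"][:,int(278)].mean(1); print(g[215:240].round())
```

```text
mouth L [ 0.5771 -0.2626  0.026 ]
mouth R [ 0.5771 -0.2891  0.026 ]
mouth top [ 0.5904 -0.2754  0.026 ]
mouth bot [ 0.5641 -0.2756  0.026 ]
cav L [ 0.5782 -0.234   0.04  ]
cav R [ 0.5781 -0.3175  0.04  ]
cav top [ 0.6187 -0.2754  0.04  ]
cav bot [ 0.5348 -0.276   0.04  ]
collA [ 0.5802 -0.2012  0.04  ]
tipA [ 0.582  -0.2026  0.076 ]
-0.003 [255.01223984 226.20321688] [297.66023026 265.78741335]
0 [254.9088501  221.03901446] [297.75448565 260.99902323]
0.003 [254.80509317 215.82668958] [297.84904674 256.16457748]
[158. 156. 150. 161. 181. 193. 195. 195. 182. 148. 104.  89.  84.  89.
  92.  90.  84.  89.  91.  91.  89.  85.  91.  85.  84.]
```

```bash
python3 -m crank '.016 .008 .01 0;0 0 .03 0;0 0 .03 0;0 0 .03 0;0 0 0 0;0 0 0 0;0 0 0 0'
python3 - <<'E'
from h import *
go([.5797,-.2755,.059]); c=cam("wrist"); save(c,"w6.png"); s=observe();p=np.array(s["tcp_pos"]);M=R.from_rotvec(s["tool_rot"]).as_matrix();print(M.round(4).tolist())
print(proj(c,(.577,-.2755,.026)))
for off in (-.004,-.0027,-.001):
  P=[p+[off+.011*np.cos(a),.011*np.sin(a),-.048] for a in np.linspace(0,6.28,60)]; q=np.array([proj(c,x) for x in P]); print(off,q.min(0),q.max(0))
x0,y0=[int(v) for v in proj(c,(.577,-.2755,.026))-75]
cv2.imwrite("pics/w7.png",cv2.resize(c["frame"][y0:y0+150,x0:x0+150],None,fx=4,fy=4,interpolation=cv2.INTER_CUBIC)[:,:,::-1]); print(x0,y0)
E
```

```text
clock: 9.85
tcp_pos: [0.5807, -0.2764, 0.0888]
tool_rot: [3.139, -0.0, 0.005]
force: [-0.1, 0.3, -0.3]
opening: 0.259
gripper_force: 59.1
t 9.85 tcp [ 0.5807 -0.2764  0.0888] yaw -90.01 need tool shift [-0.0011 -0.0009  0.0298] F [-0.1  0.3 -0.3] op 0.259 gf 59.1
[[1.0, -0.0003, 0.0035], [-0.0003, -1.0, -0.0026], [0.0035, 0.0026, -1.0]]
[274.65270705 237.69208344]
-0.004 [256.82398276 229.16836648] [295.68165038 265.23839128]
-0.0027 [256.7802411  226.95773652] [295.71467131 263.17375491]
-0.001 [256.72292963 224.05362144] [295.75790713 260.46106774]
199 162
```

View pics/w7.png

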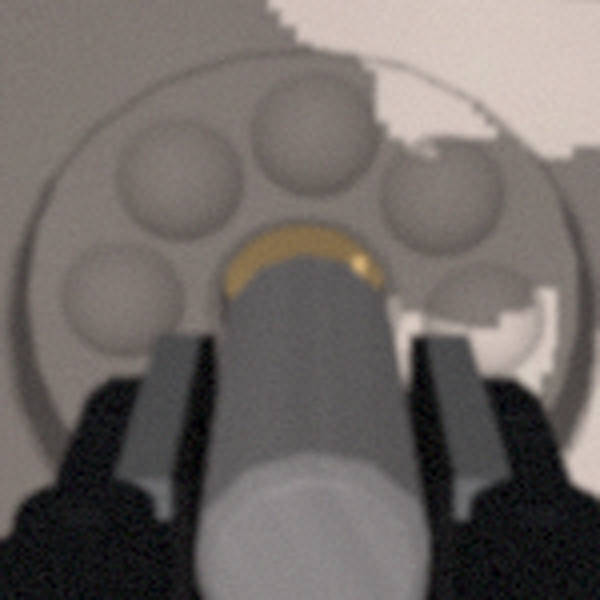

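```bash
python3 -m crank '-.0015 -.0008 .005 0;0 0 .005 0;0 0 .003 0;0 0 0 0;0 0 0 0;0 0 0 0'; python3 -m crank '0 0 .004 0;0 0 .004 0;0 0 0 0;0 0 0 0'
```

```text
clock: 10.5
tcp_pos: [0.578, -0.2747, 0.0734]
tool_rot: [3.142, -0.001, 0.0]
force: [-0.3, 0.5, -0.7]
opening: 0.262
gripper_force: 59.1
clock: 10.9
tcp_pos: [0.5778, -0.2747, 0.065]
tool_rot: [3.142, -0.001, -0.0]
force: [0.4, -1.1, -1.0]
opening: 0.259
gripper_force: 59.1
```

```bash
python3 -m crank '0 0 .003 0;0 0 .003 0;0 0 0 0;0 0 0 0'; python3 -m crank '0 0 .002 0;0 0 0 0;0 0 0 0'
```

```text
clock: 11.3
tcp_pos: [0.5779, -0.2747, 0.0591]
tool_rot: [3.142, -0.001, 0.0]
force: [-0.2, -0.6, -1.7]
opening: 0.26
gripper_force: 59.0
clock: 11.6
tcp_pos: [0.5782, -0.2748, 0.059]
tool_rot: [3.141, -0.001, 0.0]
force: [-2.6, 1.7, 8.6]
opening: 0.264
gripper_force: 60.1
```

```bash
python3 -m crank '0 0 0 0;0 0 0 0;0 0 0 0;0 0 0 0;0 0 0 0' .35; python3 -m crank '0 0 -.01 0;0 0 -.03 0;0 0 -.04 0;0 0 -.04 0;0 0 0 0;0 0 0 0;0 0 0 0'
python3 - <<'E'
from h import *
go([.547,.081,.19]); c=cam("wrist"); save(c,"w8.png"); 
P=[(.577+.01*np.cos(a),-.2755+.01*np.sin(a),.072) for a in np.linspace(0,6.28,60)]; q=np.array([proj(c,x) for x in P]); print(q.min(0),q.max(0),q.mean(0))
x0,y0=[int(v) for v in q.mean(0)-100]; x0=min(x0,360);y0=min(y0,220)
cv2.imwrite("pics/w9.png",cv2.resize(c["frame"][y0:y0+200,x0:x0+200],None,fx=3,fy=3,interpolation=cv2.INTER_CUBIC)[:,:,::-1]); print(x0,y0)
E
```

```text
clock: 12.1
tcp_pos: [0.5778, -0.2745, 0.0571]
tool_rot: [-3.141, 0.001, 0.0]
force: [0.2, 0.6, -0.2]
opening: 0.648
gripper_force: 0.0
clock: 12.8
tcp_pos: [0.5772, -0.2741, 0.1761]
tool_rot: [-3.14, 0.001, 0.003]
force: [-0.3, 0.8, -0.3]
opening: 0.652
gripper_force: 0.0
t 12.8 tcp [ 0.5772 -0.2741  0.1761] yaw -90.03 need tool shift [-0.0304 -0.3551 -0.0133] F [-0.3  0.8 -0.3] op 0.652 gf 0.0
[264.68836907 198.61234834] [292.16650005 224.91659727] [278.42778504 211.63518235]
178 111
```

View pics/w9.png

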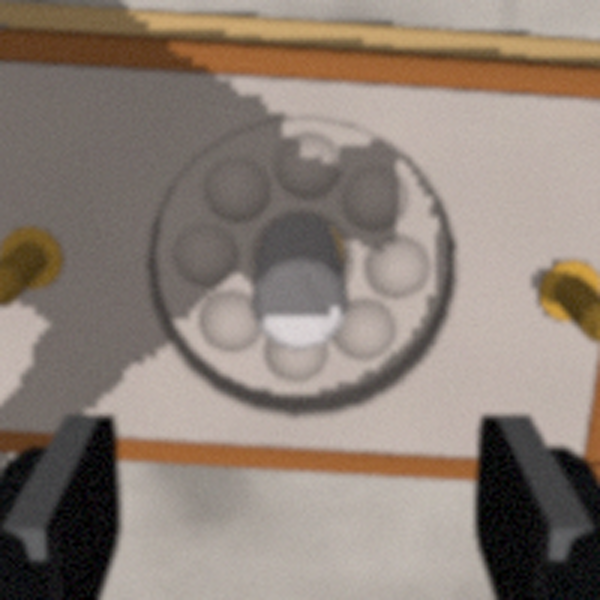

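Run:
```python
from h import *
c=cam("wrist"); h=cv2.cvtColor(c["frame"],cv2.COLOR_RGB2HSV); m=cv2.inRange(h,(18,110,40),(32,255,255)); cv2.imwrite("pics/m.png",m)
n,l,st,ce=cv2.connectedComponentsWithStats(m)
for i in range(1,n):
    if st[i,4]>60: print(st[i],ce[i].round(1))
def bl(x0,x1):
    mm=np.zeros_like(m); mm[170:230,x0:x1]=m[170:230,x0:x1]; n,l,st,ce=cv2.connectedComponentsWithStats(mm); i=1+np.argmax(st[1:,4]); return ce[i],st[i]
(a,sa),(b,sb)=bl(150,215),bl(345,400); print(sa,sb)
for z in (.04,.05,.055,.06):
    A,B=onz(c,*a,z),onz(c,*b,z); d=A-B; print(z,A.round(4),B.round(4),"len",np.hypot(*d[:2]).round(4),"yaw",np.degrees(np.arctan2(-d[0],d[1])).round(2),"mid",((A+B)/2).round(4))
```

```text
[273 118  30   9  86] [287.5 122.4]
[322 121  38  10 111] [340.1 125. ]
[172 186  27  26 425] [185.2 198.6]
[359 198  26  27 435] [371.3 210.3]
[  0 227  21  38 261] [  8.  246.2]
[172 186  27  26 425] [359 198  26  27 435]
0.04 [ 0.5787 -0.1987  0.04  ] [ 0.5685 -0.3524  0.04  ] len 0.154 yaw -3.82 mid [ 0.5736 -0.2756  0.04  ]
0.05 [ 0.5813 -0.2017  0.05  ] [ 0.5714 -0.3494  0.05  ] len 0.1481 yaw -3.82 mid [ 0.5764 -0.2755  0.05  ]
0.055 [ 0.5826 -0.2031  0.055 ] [ 0.5729 -0.3479  0.055 ] len 0.1451 yaw -3.82 mid [ 0.5778 -0.2755  0.055 ]
0.06 [ 0.5839 -0.2046  0.06  ] [ 0.5744 -0.3464  0.06  ] len 0.1421 yaw -3.82 mid [ 0.5792 -0.2755  0.06  ]
```

```bash
python3 -m crank '-.003 -.045 -.003 0;-.003 -.045 -.003 0;-.003 -.045 -.003 0;-.003 -.045 -.003 0;-.003 -.045 -.003 0;-.003 -.045 -.003 0;-.003 -.045 -.003 0;-.009 -.04 -.003 0' 0; python3 -m crank '0 0 0 -.0477;0 0 0 -.0477;0 0 0 -.0477;0 0 0 -.0477;0 0 0 -.0477;0 0 0 -.0477;0 0 0 -.0477;0 0 0 -.0477;0 0 0 -.0477;0 0 0 -.0477'; python3 -m crank '0 0 0 -.0440;0 0 0 0;0 0 0 0'
python3 - <<'E'
from h import *
go([.547,.081,.2]); c=cam("wrist"); save(c,"w10.png")
for t in ["mould_upper","handle"]:
  for r in regions_of(t,"wrist")[:1]:
    print(t,r["p"],r["extent"])
for P in [(.542,.157,.016),(.552,.009,.016),(.547,.081,.056)]: print(proj(c,P).round(1))
E
```

```text
clock: 13.7
tcp_pos: [0.5472, 0.0825, 0.2002]
tool_rot: [-3.141, 0.0, 0.003]
force: [-0.6, -0.7, 0.7]
opening: 1.003
gripper_force: 0.0
clock: 14.7
tcp_pos: [0.5473, 0.0804, 0.1999]
tool_rot: [-2.293, -2.145, 0.003]
force: [-0.8, 0.6, 0.6]
opening: 0.999
gripper_force: 0.0
clock: 15.0
tcp_pos: [0.5476, 0.0804, 0.2004]
tool_rot: [-2.15, -2.288, 0.002]
force: [0.6, 1.0, 0.1]
opening: 1.0
gripper_force: 0.0
t 15.0 tcp [0.5476 0.0804 0.2004] yaw 3.56 need tool shift [ 0.0006 -0.0006  0.0004] F [0.6 1.  0.1] op 1.0 gf 0.0
mould_upper 0.56 [212.6, 77.4, 133.3, 192.1]
handle 0.66 [211.6, 82.7, 132.4, 190.1]
[276.  104.4]
[277.1 255.7]
[276.4 196.9]
```

View pics/w10.png

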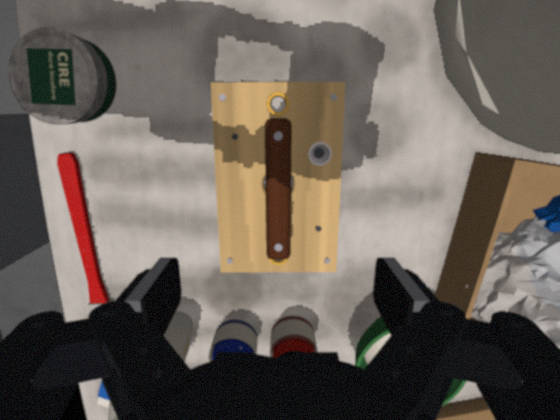

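Run:
```python
from h import *
c=cam("wrist"); im=c["frame"]; h=cv2.cvtColor(im,cv2.COLOR_RGB2HSV)
sub=np.zeros(im.shape[:2],np.uint8); sub[100:280,255:300]=1
m=(im.max(2)<125)&(im[:,:,0]>im[:,:,2]*1.4)&(sub>0); m=cv2.morphologyEx(m.astype(np.uint8),cv2.MORPH_OPEN,np.ones((5,5)))
n,l,st,ce=cv2.connectedComponentsWithStats(m); i=1+np.argmax(st[1:,4]); print(st[i],ce[i])
cn,_=cv2.findContours((l==i).astype(np.uint8),0,2); r=cv2.minAreaRect(cn[0]); bx=cv2.boxPoints(r)
W=np.array([onz(c,*p,.056) for p in bx]); print(W.round(4)); print("centre",W.mean(0).round(4), "sides",[np.linalg.norm(W[k]-W[k-1]).round(4) for k in range(4)])
# board corners: plywood mask
for n_,p in dict(TL=(211,82),TR=(345,82),BR=(339,272),BL=(220,271.5)).items(): print(n_,onz(c,*p,.016).round(4))
A=onz(c,278,104,.016); print("hole_a",A)
# hough-ish: left/right edges of board by gradient in each row
g=cv2.GaussianBlur(im.astype(np.float32),(3,3),0)[:,:,2]  # blue: wood dark vs table bright
sat=h[:,:,1].astype(float)
L=[];Rr=[]
for y in range(160,265,3):
    row=cv2.GaussianBlur(sat[y:y+3].mean(0)[None],(5,1),0)[0]; gr=np.gradient(row)
    L.append(onz(c,200+np.argmax(gr[200:235]),y+1,.016)); Rr.append(onz(c,325+np.argmin(gr[325:360]),y+1,.016))
for E in (np.array(L),np.array(Rr)):
    k=np.polyfit(E[:,1],E[:,0],1); rs=E[:,0]-np.polyval(k,E[:,1]); k=np.polyfit(E[abs(rs)<.002,1],E[abs(rs)<.002,0],1); print("edge x at y=.081",np.polyval(k,.081).round(4),"yaw",np.degrees(np.arctan(-k[0])).round(2),"n",(abs(rs)<.002).sum())
go([0,0,0])
```

```text
[ 255  100   45  161 4508] [279.14285714 174.91370896]
[[0.5259 0.1582 0.056 ]
 [0.5604 0.1603 0.056 ]
 [0.5713 0.0238 0.056 ]
 [0.5319 0.0214 0.056 ]]
centre [0.5474 0.0909 0.056 ] sides [np.float64(0.1369), np.float64(0.0346), np.float64(0.1369), np.float64(0.0394)]
TL [0.4831 0.1729 0.016 ]
TR [0.6028 0.1803 0.016 ]
BR [ 0.6183 -0.0059  0.016 ]
BL [ 0.4943 -0.013   0.016 ]
hole_a [0.544156   0.15739834 0.016     ]
edge x at y=.081 0.488 yaw 3.72 n 34
edge x at y=.081 0.6086 yaw 3.49 n 35
t 15.2 tcp [0.548  0.0804 0.2011] yaw 3.67 need tool shift [-0.0452 -0.5519  0.2013] F [ 0.3 -0.5  0.4] op 1.003 gf 0.0
```

```bash
python3 -m crank '.003 .001 .04 0;0 0 .04 0;0 0 .04 0;0 0 .035 0;0 0 0 0;0 0 0 0;0 0 0 0' 0; python3 -c "
from h import *
go([.5487,.0835,.046])"
```

```text
clock: 15.9
tcp_pos: [0.551, 0.0833, 0.0489]
tool_rot: [2.145, 2.29, 0.004]
force: [0.2, 1.3, -0.4]
opening: 0.997
gripper_force: 0.0
t 15.9 tcp [0.551  0.0833 0.0489] yaw 3.74 need tool shift [ 0.0003 -0.0023  0.0029] F [ 0.2  1.3 -0.4] op 0.997 gf 0.0
```

```bash
python3 -m crank '0 -.002 .0025 0;0 0 0 0;0 0 0 0' 0; python3 -m crank '0 0 0 0;0 0 0 0;0 0 0 0;0 0 0 0;0 0 0 0;0 0 0 0;0 0 0 0;0 0 0 0;0 0 0 0;0 0 0 0' 1;  python3 -c "
from h import *
go([.5487,.0835,.046])"
```

```text
clock: 16.2
tcp_pos: [0.5473, 0.0833, 0.0446]
tool_rot: [2.147, 2.292, 0.001]
force: [0.4, -0.3, -0.6]
opening: 1.001
gripper_force: 0.0
clock: 17.2
tcp_pos: [0.5474, 0.0833, 0.0441]
tool_rot: [2.147, 2.292, 0.001]
force: [1.9, 0.1, 1.6]
opening: 0.249
gripper_force: 59.9
t 17.2 tcp [0.5474 0.0833 0.0441] yaw 3.75 need tool shift [ 0.0001  0.0013 -0.0019] F [1.9 0.1 1.6] op 0.249 gf 59.9
```

```bash
python3 -m crank '0 0 -.01 0;0 0 -.03 0;0 0 -.04 0;0 0 -.045 0;0 0 -.045 0;0 0 -.045 0;0 0 -.015 0;0 0 0 0;0 0 0 0'
python3 - <<'E'
from h import *
go([.577,-.2755,.27])
c=cam("wrist"); save(c,"w11.png"); s=observe(); M=R.from_rotvec(s["tool_rot"]).as_matrix(); p=np.array(s["tcp_pos"])
print(M.round(4).tolist())
B=lambda x,y,z: p+M@np.array([y,x,0.0441-z])   # board (x,y,z)-> tool(y,x,-)
for q in [(0,.074,.016),(0,-.074,.016),(0,.062,.056),(-.06,.093,.016),(.06,.093,.016),(0,.048,.056)]: print(q,proj(c,B(*q)).round(1))
for t in ["mould_upper","hole_a"]:
  for r in regions_of(t,"wrist")[:1]: print(t,r["p"],r["extent"])
im=c["frame"];h=cv2.cvtColor(im,cv2.COLOR_RGB2HSV)
u,v=[int(k) for k in proj(c,B(0,.074,.016))]
m=cv2.inRange(h,(15,90,60),(35,255,255))[v-25:v+25,u-25:u+25]
for row in h[v-20:v+21:2,u-20:u+21:2]: print(" ".join("%3d/%3d"%(a,b) for a,b in row[:,1:3]))
E
```

```text
clock: 18.1
tcp_pos: [0.5454, 0.0834, 0.2707]
tool_rot: [-2.145, -2.29, 0.005]
force: [-0.6, -0.4, -4.4]
opening: 0.249
gripper_force: 59.9
t 18.1 tcp [0.5454 0.0834 0.2707] yaw 3.75 need tool shift [-0.3602  0.0081  0.0005] F [-0.6 -0.4 -4.4] op 0.249 gf 59.9
[[-0.0653, 0.9978, -0.0068], [0.9979, 0.0653, 0.0004], [0.0008, -0.0067, -1.0]]
(0, 0.074, 0.016) [275.6 100.7]
(0, -0.074, 0.016) [276.3 371.6]
(0, 0.062, 0.056) [275.5 133. ]
(-0.06, 0.093, 0.016) [138.8  57.3]
(0.06, 0.093, 0.016) [412.2  56.8]
(0, 0.048, 0.056) [275.6 173.9]
mould_upper 0.63 [138.7, 50.3, 277.4, 327.7]
hole_a 0.91 [135.5, 54.1, 276.5, 323.3]
 92/246  92/244  95/241 117/216 146/227 168/231 164/237 168/215 168/178 173/174 165/168 168/165 171/170 168/176 170/177 168/182 166/181 163/178 143/161 112/160 108/165
 94/245  92/245 103/240 145/234 160/245 170/197 167/173 167/163 164/152 152/141 133/128 123/122 136/129 146/143 160/147 174/158 168/170 170/181 157/180 131/169 109/166
 97/242 108/227 134/242 151/251 154/251 169/189 158/142 122/128 126/111 105/104 106/ 99 113/ 95 102/100 117/100 113/113 131/121 156/147 16
[... 2353 characters left out ...]
/170 168/179 169/177 162/164
 94/244  98/240 143/224 166/243 170/196 167/185 148/169 103/146  62/144  33/145  24/148  19/150  26/146  37/151  64/140 119/141 159/164 168/176 169/174 163/166 126/156
 96/245  96/242 110/217 139/217 165/173 166/178 166/183 164/179 148/174 133/157 102/150  99/150 109/155 132/162 155/166 170/177 169/178 169/169 163/161 130/153 108/161
 95/245  94/245  91/245 103/238 128/170 173/159 168/175 173/180 169/184 175/187 170/187 167/182 169/187 162/190 171/183 167/180 167/173 162/159 129/150 109/161 109/161
 92/246  94/245  92/245  98/240 111/172 131/152 154/156 158/163 166/171 169/174 167/180 165/184 171/180 168/175 172/165 160/163 153/157 126/152 109/161 106/164 107/164
```

```bash
cat >> h.py <<'E'
def board(c,s,zoff=.0441):
    """board pose in tool frame from hole_a + side edges; board z=.016 plane lies at tool z zoff-.016"""
    M=R.from_rotvec(s["tool_rot"]).as_matrix(); p=np.array(s["tcp_pos"])
    def tool(u,v,zb):
        d=M.T@ray(c,u,v); o=M.T@(c["o"]-p); return o+d*((zoff-zb)-o[2])/d[2]
    h=cv2.cvtColor(c["frame"],cv2.COLOR_RGB2HSV); sat=cv2.GaussianBlur(h[:,:,1],(3,3),0).astype(float)
    u,v=[int(k) for k in proj(c,p+M@np.array([.074,0,zoff-.016]))]
    W=28; ring=cv2.inRange(h[v-W:v+W,u-W:u+W],(0,135,0),(40,255,255)); 
    cn,_=cv2.findContours(ring,cv2.RETR_EXTERNAL,2); k=max(cn,key=cv2.contourArea); (cx,cy),rad=cv2.minEnclosingCircle(k)
    e=cv2.fitEllipse(k)[0]; print("ring circ",tool(u-W+cx,v-W+cy,.016)[:2].round(4),"ell",tool(u-W+e[0],v-W+e[1],.016)[:2].round(4),"r",round(rad,1))
    hole=(sat[v-W:v+W,u-W:u+W]<80).astype(np.uint8); n,l,st,ce=cv2.connectedComponentsWithStats(hole); d=np.hypot(*(ce[1:]-W).T)+1e3*(st[1:,4]<80); i=1+np.argmin(d); print("hole",tool(u-W+ce[i][0],v-W+ce[i][1],.010)[:2].round(4),"area",st[i,4])
    for sg in (-1,1):
        E=[]
        for x in np.arange(0.02,.09,.003):
            a=proj(c,p+M@np.array([x,sg*.06,zoff-.016])); y=int(round(a[1])); x0=int(a[0])-14
            if y<0 or y>=420: continue
            g=np.gradient(sat[y,x0:x0+29])*-sg; E.append(tool(x0+np.argmax(g),y,.016)[:2])
        E=np.array(E); k=np.polyfit(E[:,0],E[:,1],1); r=abs(E[:,1]-np.polyval(k,E[:,0])); ok=r<.0015
        if ok.sum()>5: k=np.polyfit(E[ok,0],E[ok,1],1); print("edge",sg,"ty at 0:",k[1].round(4),"slope deg",np.degrees(k[0]).round(2),ok.sum())
E
python3 - <<'E'
from h import *
s=observe(); c=cam("wrist"); board(c,s); go([.577,-.2755,.27])
E
```

```text
ring circ [0.0748 0.0002] ell [0.0748 0.0001] r 24.2
hole [0.0745 0.0002] area 715
edge -1 ty at 0: -0.0597 slope deg -0.57 23
edge 1 ty at 0: 0.0599 slope deg 0.15 24
t 18.3 tcp [0.5456 0.0834 0.2708] yaw 3.74 need tool shift [-0.3602  0.0079  0.0005] F [-0.2 -0.5 -4.7] op 0.247 gf 59.9
```

```bash
python3 -m crank '-.02 0 0 0;-.04 0 0 0;-.04 0 0 0;-.04 0 0 0;-.04 .004 0 0;-.04 .004 0 0;-.04 0 0 0;-.04 0 0 0;-.04 0 0 0;-.02 0 0 0'; python3 -m crank '0 0 0 .021;0 0 0 .021;0 0 0 0;0 0 0 0'
python3 - <<'E'
from h import *
go([.577,-.2755,.2])
E
```

```text
clock: 19.3
tcp_pos: [0.5775, -0.2786, 0.2718]
tool_rot: [-2.149, -2.289, 0.002]
force: [-0.1, -0.5, -3.7]
opening: 0.254
gripper_force: 59.7
clock: 19.7
tcp_pos: [0.5781, -0.2751, 0.2726]
tool_rot: [-2.291, -2.147, 0.001]
force: [-1.0, 0.0, -5.1]
opening: 0.247
gripper_force: 59.7
t 19.7 tcp [ 0.5781 -0.2751  0.2726] yaw -3.72 need tool shift [-0.0005 -0.001   0.0726] F [-1.   0.  -5.1] op 0.247 gf 59.7
```

```bash
python3 -m crank '-.001 -.001 .03 0;0 0 .03 0;0 0 .03 0;0 0 .015 0;0 0 .008 0;0 0 0 0;0 0 0 0;0 0 0 0'
python3 - <<'E'
from h import *
go([.577,-.2761,.1306]); s=observe(); c=cam("wrist"); save(c,"w12.png"); board(c,s)
print(proj(c,(.577+.074*np.sin(np.radians(3.8)),-.2755+.074*np.cos(np.radians(3.8)),.076)).round(1))
M=R.from_rotvec(s["tool_rot"]).as_matrix(); print(M.round(4).tolist())
u,v=[int(k) for k in proj(c,np.array(s["tcp_pos"])+M@np.array([.0747,0,.0281]))]; print(u,v)
h=cv2.cvtColor(c["frame"],cv2.COLOR_RGB2HSV)
for row in h[v-22:v+23:2,u-22:u+23:2]: print(" ".join("%3d/%3d"%(a,b) for a,b in row[:,1:3]))
E
```

```text
clock: 20.5
tcp_pos: [0.5784, -0.277, 0.1629]
tool_rot: [2.291, 2.144, 0.001]
force: [0.5, -0.6, -3.1]
opening: 0.248
gripper_force: 59.6
t 20.5 tcp [ 0.5784 -0.277   0.1629] yaw -3.8 need tool shift [ 0.0009 -0.0015  0.0323] F [ 0.5 -0.6 -3.1] op 0.248 gf 59.6
ring circ [0.0748 0.0002] ell [0.0749 0.0002] r 24.2
hole [0.0759 0.0031] area 244
edge -1 ty at 0: -0.0601 slope deg 0.11 24
edge 1 ty at 0: 0.06 slope deg 0.01 24
[273.7 101.9]
[[0.0663, 0.9978, 0.0028], [0.9978, -0.0663, -0.0021], [-0.0019, 0.003, -1.0]]
276 99
 98/238  95/238 106/209 102/157 110/148 113/149 133/150 144/156 167/162 164/169 170/176 169/181 172/175 162/179 169/172 160/164 139/158 129/150 114/147 104/150 101/154 102/155 105/153
 98/239  97/239 110/209 107/155 116/147 143/155 165/168 164/174 166/174 169/173 169/171 168/168 170/168 171/171 164/176 170/171 171/174 168/168 144/152 111/152 106/152 102/155 107/157
 99/240 102/238 109/208 118/153 146/154 167/169 168/168 178/162 172/159 166/154 162/142 158/131 159/135 161/149 169/154 169/161 170/165 165/170 167/170 134/154 108/151 107/153 103/153
100/239 101/237 111/2
[... 2958 characters left out ...]
/155 170/169 164/176 157/156 144/151 146/143 153/145 140/148 120/140  79/145  91/148 140/142 159/160 162/168 161/169 151/155 138/139 108/149 106/149
106/154 106/152 105/153 114/148 139/138 163/155 175/168 163/177 165/176 168/172 160/166 154/154 160/156 161/165 158/174 170/170 170/171 163/163 165/150 126/146 109/152 104/154 109/150
107/155 110/150 104/152 106/151 113/145 134/141 166/152 166/160 168/164 169/172 170/175 170/178 165/176 171/173 167/170 173/162 166/160 160/151 130/143 110/150 105/153 108/154 104/154
104/154 111/152 111/152 107/150 108/149 108/151 119/141 145/141 156/144 167/150 163/163 173/165 170/162 162/159 165/150 145/146 133/140 114/146 108/151 108/153 105/153 108/151 109/154
```

```bash
cat >> h.py <<'E'
def tip():
    s=observe(); c=cam("wrist"); M=R.from_rotvec(s["tool_rot"]).as_matrix(); p=np.array(s["tcp_pos"])
    H=p+M@np.array([.0748,.0002,.0441]); H2=p+M@np.array([-.0732,.0002,.0441]); h=cv2.cvtColor(c["frame"],cv2.COLOR_RGB2HSV)
    th=np.radians(3.8); P=np.array([.577+.074*np.sin(th),-.2755+.074*np.cos(th),.076])
    u,v=[int(k) for k in proj(c,P)]; w=13; g=cv2.GaussianBlur(h[:,:,2],(5,5),0)[v-w:v+w,u-w:u+w].astype(float); 
    gi=g.copy(); yy,xx=np.mgrid[:2*w,:2*w]; gi[np.hypot(yy-w,xx-w)>8]=0
    j=np.unravel_index(gi.argmax(),g.shape); T=onz(c,u-w+j[1],v-w+j[0],.076)
    print("tip px",u-w+j[1],v-w+j[0],"pred",proj(c,P).round(1),"tip",T.round(4),"P",P.round(4),"hole_a",H.round(4),"hole_b",H2.round(4)); print("tool shift hole->tip img",(M.T@(T-H))[:2].round(4),"hole->P",(M.T@(P-H))[:2].round(4)); return c,s,u,v,h
E
python3 -c "
from h import *
tip()"
python3 -m crank '.001 -.002 .008 0;0 0 .008 0;0 0 0 0;0 0 0 0;0 0 0 0'
python3 - <<'E'
from h import *
c,s,u,v,h=tip(); go([.577,-.2761,.1306],s)
for row in h[v-12:v+13:2,u-14:u+15:2]: print(" ".join("%3d/%3d"%(a,b) for a,b in row[:,1:3]))
E
```

```text
tip px 272 102 pred [273.9 102. ] tip [ 0.5807 -0.2016  0.076 ] P [ 0.5819 -0.2017  0.076 ] hole_a [ 0.5835 -0.2024  0.1185] hole_b [ 0.5737 -0.3501  0.1187]
tool shift hole->tip img [ 0.0007 -0.003 ] hole->P [ 0.0007 -0.0018]
clock: 21.1
tcp_pos: [0.5755, -0.2753, 0.1449]
tool_rot: [2.294, 2.146, 0.0]
force: [0.1, -0.3, -4.4]
opening: 0.246
gripper_force: 59.6
tip px 277 103 pred [279.1 103.8] tip [ 0.5808 -0.2011  0.076 ] P [ 0.5819 -0.2017  0.076 ] hole_a [ 0.5807 -0.2007  0.1008] hole_b [ 0.5708 -0.3484  0.1008]
tool shift hole->tip img [-0.0004  0.0001] hole->P [-0.0009  0.0013]
t 21.1 tcp [ 0.5755 -0.2753  0.1449] yaw -3.81 need tool shift [-0.0007  0.0015  0.0143] F [ 0.1 -0.3 -4.4] op 0.246 gf 59.6
 65/110  31/138  24/147  26/147  28/144  41/144  55/149  35/146  31/147  26/148  28/145  39/125  89/ 95 126/113 153/148
 38/135  22/150  39/145  76/147 114/154 138/157 155/160 140/157 113/160  88/153  37/145  23/145  46/121 117/100 161/135
 30/143  37/145 109/148 165/164 168/164 171/160 157/159 171/157 170/165 164/170 101/156  31/147  29/134  85/ 99 148/124
 35/145  98/148 163/161 
[... 475 characters left out ...]
/127 182/109 164/123 166/158 177/166 171/163 173/137 163/130 166/137 165/162 158/158 129/115 153/143
166/146 169/161 175/140 168/109 165/116 170/132 172/147 174/139 165/125 179/118 168/144 167/162 157/140 128/120 169/152
145/137 178/152 171/151 162/124 164/107 191/103 180/112 171/116 170/117 177/124 169/155 161/152 127/124 145/139 171/160
146/136 152/146 167/159 171/152 162/124 165/108 165/105 177/108 173/125 170/153 162/156 143/128 152/138 169/161 165/164
160/167 136/148 142/144 160/155 172/150 162/142 178/129 168/141 171/157 163/153 134/133 151/137 167/160 168/165 174/155
171/167 171/163 142/154 137/143 153/145 153/148 145/148 151/142 139/150 147/146 149/147 167/162 169/161 162/157 153/140
```

```bash
python3 -m crank '-.0005 .0005 .005 0;0 0 .005 0;0 0 .002 0;0 0 0 0;0 0 0 0;0 0 0 0;0 0 0 0;0 0 0 0'
python3 - <<'E'
from h import *
c,s,u,v,h=tip(); board(c,s); go([.577,-.2761,.1306],s); M=R.from_rotvec(s["tool_rot"]).as_matrix();print(M[:,2].round(4))
E
```

```text
clock: 21.95
tcp_pos: [0.576, -0.2758, 0.133]
tool_rot: [2.294, 2.146, 0.0]
force: [-0.7, -0.1, -4.1]
opening: 0.249
gripper_force: 59.8
tip px 276 102 pred [278.3 102.3] tip [ 0.5807 -0.2014  0.076 ] P [ 0.5819 -0.2017  0.076 ] hole_a [ 0.5812 -0.2012  0.0889] hole_b [ 0.5713 -0.3488  0.0889]
tool shift hole->tip img [-0.0003 -0.0004] hole->P [-0.0004  0.0008]
ring circ [0.075 0.   ] ell [0.0749 0.0002] r 24.5
hole [0.0788 0.0005] area 146
edge -1 ty at 0: -0.06 slope deg 0.02 24
edge 1 ty at 0: 0.06 slope deg -0.01 24
t 21.95 tcp [ 0.576  -0.2758  0.133 ] yaw -3.81 need tool shift [-0.0003  0.001   0.0024] F [-0.7 -0.1 -4.1] op 0.249 gf 59.8
[ 3.e-04 -2.e-04 -1.e+00]
```

```bash
python3 -c "
from h import *
print(finish_job())"
```

```text
the job is handed in; nothing more can be done
None
```

The job is handed in. The core is fully home in its socket. The upper half is held level over the lower half, hole mouths about 13 mm above the pin tips, with hole_a measured within about 1 mm of its pin and hole_b placed from the fitted pose, not checked directly.

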